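# Show the screwdriver's tip to the bench magnifier

## Task

Draw the larger of the two screwdrivers out of the slanted tool rack and hold it up level in front of the bench magnifier, its blade tip facing the middle of the lens a few centimetres off, so that the tip can be checked for wear. Finish while still holding it there, steady and clear of everything; leave the other tools in the rack and do not bump the magnifier or disturb the other things on the bench.

Things in the scene. Friction and masses are not known exactly. Their poses are not given: they have to be found in the camera images.
- big_driver: larger screwdriver, 254 mm, about 0.17 kg, loose in one of the rack's holes (which one varies). Origin on its axis at the shoulder, at the hole's mouth; z along the axis to the handle, about 45 deg up towards the robot. Neck 24 mm thick to z = 24 mm, then round grip 32-34 mm thick to z = 125 mm; 8 mm shaft, tip at z = -129 mm. Draw it out along z
- big_driver_tip (a point): blade tip of the larger screwdriver, axes as big_driver
- big_driver_butt (a point): free end of its handle, axes as big_driver
- tool_rack: fixed wooden rack, 274 mm wide (y), foot 150 mm deep; its board, 40 mm thick, faces the robot (-x) and up at 45 degrees. Three 10 mm through holes square to the face, mouths at x = 0, y = -80, 0, 80 mm, z = 120 mm. Origin on the bench under the middle mouth; highest point 145 mm
- small_driver: the smaller screwdriver, 169 mm long, handle 24 mm thick and 84 mm long, in another hole of the rack, same frame as the larger one; to be left alone
- hex_key: T-handle key, bar 80 mm long and 18 mm thick, lying up and down the slope of the board, in another hole of the rack; origin and z as the screwdrivers; to be left alone
- magnifier: fixed magnifier on a stand: round base of 110 mm, centred 30 mm behind the lens, thin post, upright round lens; origin on the bench under the lens centre; x along the lens axis, away from the side where the tip is to be shown (the robot's side is -x), z up
- lens (a point): centre of the lens, 200 mm above the bench; axes as magnifier; lens 92 mm across, in a ring 102 mm across and 10 mm thick
- tape_roll: bystander: roll of tape lying flat, 68 mm across, 19 mm high, origin under its middle
- tape_rule: bystander: tape measure, 37 x 84 x 66 mm, origin under its middle
- small_nut: bystander: hexagonal nozzle nut, 30 x 34 x 29 mm, origin under its middle
- jar: bystander: closed round jar, 70 mm across, 99 mm high, origin under its middle
There are look-alikes about, which are no part of the job. Leave any blue look-alike of the magnifier alone.

How it is judged:
By the outcome, as a careful person would: the job done as asked, in the order asked, and still so for the second after the job is handed in, while the arm keeps its last pose, push and grip.
It also fails if it takes over 32 s, if anything falls off the work surface, if the arm or the gripper's body presses on something with over 40 N, if the wrist force passes 120 N, or if a joint passes its speed limit or range.

## Robot

A 7-joint arm with a two-finger parallel gripper is mounted at the origin on a cart in front of the work surface, level with it; the furniture and walls round the work are solid. World frame = base frame: x ahead of the robot, y to its left, z up, the work surface at z = 0. Lengths are in m, angles in rad, forces in N, time in s.
With the tool pointing down it reaches from about 0.425 to 0.95 m from the base axis. Payload 4.7 kg.
Tool frame: the origin (TCP) lies between the finger pads; the fingertips stand 25 mm ahead of it and the grasp point (between the pads) lies 6 mm ahead of it; z points along the fingers, y is the line along which they close (so a half turn about z gives the same grasp; the last joint's range is limited). The gripper opens to 85 mm and grips with 20 to 120 N. Pads are 22 mm wide; open, the fingers measure 114 mm over their backs; the gripper's body (76 mm by 85 mm) begins 54 mm behind the grasp point. The pads swing forward as they close: fully open they stand 13 mm farther back than shut.
Start: joints at [-0.029, 0.469, -0.049, 1.532, 0.024, 1.141, -0.082], TCP at [0.675, 0, 0.256] pointing down, gripper open.
Joint ranges: [-2.59, 2.59], [-0.33, 1.99], [-1.39, 1.29], [0.1, 2.45], [-1.04, 4.18], [0.21, 1.99], [-2.66, 2.66]. Speed limits (rad/s): [2.57, 2.57, 3.14, 3.14, 3.14, 3.14, 3.14].

## Interface

Orientations are given as a 3x3 rotation matrix whose columns are the frame's x, y, z axes.
In Python, from rig import * gives the robot as it stands. Calls block until the motion is done:
- movep(position, orientation): joint-space move of the TCP to a pose.
- move_l(position, attitude=None, feed=0.15, until_force=None): straight line of the TCP; attitude=None keeps the orientation; feed is the mean speed in m/s. With until_force (N) it stops when the force on the tool has changed by that much, and returns True; else False.
- move_joints(angles): joint-space move.
- command_gripper(opening, newtons=None): finger opening in m; newtons is the grip in N (None keeps the last); returns when the fingers have stopped.
- sleep(seconds).
- inverse_kinematics(position, orientation): joint angles nearest the present ones, or None.
- sense(): the state.
- camera(name): name is "scene" or "side" or "wrist"; returns (picture, depth): 400x640x3 uint8, red, green, blue; 400x640 float32, m along the optical axis (not along the pixel's ray), 0 where there is no reading.
- camera_params(name): a dict with "K" (3x3 intrinsics, pixels), "dist" ([k1, k2, p1, p2, k3] as OpenCV has them; the pictures are not rectified), "position" and "rotation" of the camera in the world; the wrist camera has in their place "tool_from_camera" (4x4, takes a point from camera to tool coordinates, whose origin is the TCP and whose axes are the flange's). Camera axes: x right, y down, z forward; pixel columns grow to the right and rows downward; lengths in m; the calibration is good to about 2 mm. A picture is of the moment at which its call begins: read the wrist's pose just before it. camera_params takes no time and is no camera call.
A pose or a line that the arm cannot do raises Unreachable and nothing moves.
- finish_job(): hands the job in; it is judged then, once.
The state is a dict: "time_s": time; "joint_pos": joint angles; "qd": joint speeds; "joint_efforts": joint torques, N m; "position": TCP position; "tcp_rot": TCP orientation; "wrist_force": force on the tool from outside, world axes, zero at the start; "ft_torque": the same for the moment, N m; "finger_gap": finger opening in m; "gripper_force": force on a finger pad.
Only numpy, scipy, OpenCV 4.12 (cv2) and the standard library are available. Lean on these libraries where they do the work, as an engineer would, in place of code of your own. Each camera call takes 0.05 s, during which the arm holds its last target. There are 200 camera calls.

## Working session

There is one attempt and no reset: what is moved stays moved. The work goes in short steps, each a Python script; the robot and the scene stay as the last script left them, time stands still between calls to the robot, and variables do not carry over. Pictures are saved under pics/ and viewed, at most 10 in all, crops included, and the job is handed in when it is done.

```bash
mkdir -p pics
cat > h.py <<'E'
from rig import *
import numpy as np, cv2
def cloud(name):
    s=sense(); im,d=camera(name); p=camera_params(name); K=np.array(p["K"]); D=np.array(p["dist"])
    v,u=np.mgrid[0:400,0:640]
    n=cv2.undistortPoints(np.stack([u,v],-1).reshape(-1,1,2).astype(float),K,D).reshape(400,640,2)
    P=np.dstack([n[...,0]*d,n[...,1]*d,d]).astype(float)
    if "position" in p: R=np.array(p["rotation"]);t=np.array(p["position"])
    else:
        T=np.array(p["tool_from_camera"]);Rt=np.array(s["tcp_rot"])
        R=Rt@T[:3,:3]; t=Rt@T[:3,3]+np.array(s["position"])
    W=P@R.T+t; W[d<=0]=np.nan
    return im,W
E
python3 - <<'E'
from h import *
for n in("scene","side","wrist"):
    im,W=cloud(n); cv2.imwrite(f"pics/{n}0.png",im[...,::-1]); np.save(f"{n}0.npy",W)
    p=camera_params(n); print(n,p.get("position"),p.get("tool_from_camera"))
print(sense()["time_s"],sense()["tcp_rot"])
E
```

```text
scene [ 0.18149662 -0.6872824   0.80702491] None
side [ 0.2220662  -0.80833406  1.24128007] None
wrist None [[-2.36615409e-04 -9.65489188e-01 -2.60443030e-01  6.56114011e-02]
 [ 9.99999735e-01 -4.07848060e-04  6.03423888e-04  1.42847334e-03]
 [-6.88820424e-04 -2.60442819e-01  9.65489028e-01 -1.18138444e-01]
 [ 0.00000000e+00  0.00000000e+00  0.00000000e+00  1.00000000e+00]]
0.15 [[-6.70308248e-05  9.99998939e-01 -1.45517530e-03]
 [ 9.99999997e-01  6.69867016e-05 -3.03702220e-05]
 [-3.02727124e-05 -1.45517734e-03 -9.99998941e-01]]
```

View pics/scene0.png

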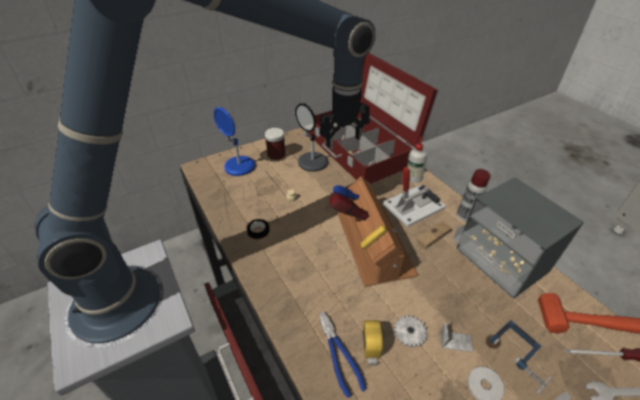

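View pics/side0.png

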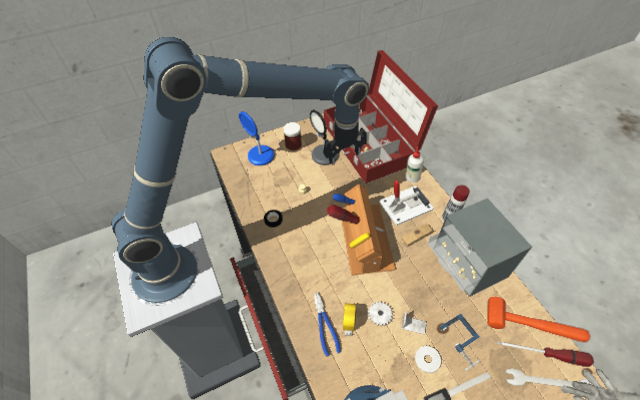

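The scene picture shows the red driver at about (348,205), the blue handle at (345,190), the yellow key at (373,237), the dark magnifier at (306,118)-(313,160) and the blue look-alike at (225,122). The side picture shows the same layout: red at (342,214), dark magnifier at (318,122). Next I measure these.

```bash
python3 - <<'E'
import numpy as np, cv2
for n,box in(("scene",(180,80,470,300)),("side",(210,80,480,300))):
    im=cv2.imread(f"pics/{n}0.png"); W=np.load(f"{n}0.npy"); h=cv2.cvtColor(im,cv2.COLOR_BGR2HSV).astype(int)
    H,S,V=h[...,0],h[...,1],h[...,2]
    m0=np.zeros(H.shape,bool); m0[box[1]:box[3],box[0]:box[2]]=1
    def rep(nm,m):
        P=W[m&m0]; P=P[~np.isnan(P[:,0])]
        if len(P)<5: print(n,nm,len(P)); return
        c=np.median(P,0); w,v=np.linalg.eigh(np.cov((P-c).T)); 
        print(n,nm,len(P),"med",c.round(3),"p2",np.percentile(P,2,0).round(3),"p98",np.percentile(P,98,0).round(3),"ax",v[:,2].round(3))
    near=(W[...,2]>.06)&(W[...,2]<.32)
    rep("red",((H<8)|(H>170))&(S>120)&near&(W[...,0]<.75)&(W[...,1]<.12))
    rep("blue",(H>100)&(H<125)&(S>150)&near&(W[...,1]<.15))
    rep("bluemag",(H>100)&(H<125)&(S>150)&(W[...,1]>.2))
    rep("yellow",(H>18)&(H<32)&(S>150)&near)
    rep("board",(H>5)&(H<18)&(S>120)&(W[...,2]>.02)&near)
E
python3 - <<'E'
import cv2
import numpy as np
a=cv2.imread("pics/side0.png")[90:290,230:440]; W=np.load("side0.npy")
cv2.imwrite("pics/c1.png",cv2.resize(a,None,fx=2.9,fy=2.9,interpolation=cv2.INTER_CUBIC))
for uv in [(318,122),(318,112),(318,132),(310,122),(325,122),(322,155),(292,145),(292,130),(273,218),(303,188),(349,318),(367,190),(365,230)]: print(uv,W[uv[1],uv[0]].round(3))
E
```

```text
scene red 450 med [ 0.577 -0.156  0.184] p2 [ 0.547 -0.172  0.127] p98 [ 0.643 -0.011  0.288] ax [-0.263 -0.666 -0.698]
scene blue 94 med [ 0.619 -0.088  0.161] p2 [ 0.598 -0.095  0.128] p98 [ 0.657 -0.076  0.172] ax [-0.774  0.212  0.597]
scene bluemag 738 med [0.455 0.348 0.02 ] p2 [0.432 0.31  0.009] p98 [0.517 0.393 0.244] ax [-0.128  0.009  0.992]
scene yellow 229 med [ 0.607 -0.242  0.132] p2 [ 0.582 -0.253  0.1  ] p98 [ 0.634 -0.222  0.157] ax [-0.656  0.219 -0.722]
scene board 2225 med [ 0.637 -0.212  0.125] p2 [ 0.586 -0.31   0.07 ] p98 [ 0.709 -0.051  0.146] ax [-0.311 -0.946 -0.095]
side red 301 med [ 0.584 -0.158  0.185] p2 [ 0.547 -0.176  0.127] p98 [ 0.683 -0.014  0.302] ax [0.378 0.673 0.636]
side blue 96 med [ 0.619 -0.09   0.161] p2 [ 0.596 -0.101  0.125] p98 [ 0.662 -0.075  0.173] ax [-0.785  0.213  0.581]
side bluemag 619 med [0.459 0.35  0.018] p2 [0.431 0.308 0.008] p98 [0.522 0.398 0.245] ax [-0.135 -0.002  0.991]
side yellow 147 med [ 0.609 -0.245  0.129] p2 [ 0.58  -0.257  0.099] p98 [ 0.635 -0.218  0.156] ax [-0.625  0.253 -0.738]
side board 1605 med [ 0.648 -0.2    0.123] p2 [ 0.587 -0.312  0.075] p98 [ 0.715 -0.05   0.144] ax [-0.309 -0.949 -0.061]
(318, 122) [0.689 0.237 0.203]
(318, 112) [0.69  0.238 0.25 ]
(318, 132) [0.688 0.238 0.152]
(310, 122) [0.748 0.457 0.001]
(325, 122) [0.795 0.401 0.027]
(322, 155) [0.704 0.24  0.014]
(292, 145) [0.609 0.328 0.035]
(292, 130) [0.622 0.348 0.097]
(273, 218) [ 0.411  0.047 -0.003]
(303, 188) [0.561 0.108 0.024]
(349, 318) [ 0.474 -0.432  0.062]
(367, 190) [ 0.787  0.009 -0.002]
(365, 230) [ 0.641 -0.219  0.131]
```

View pics/c1.png

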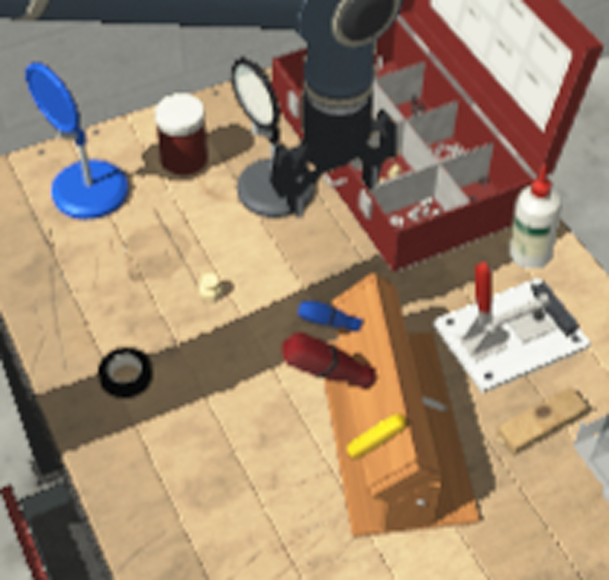

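View pics/wrist0.png

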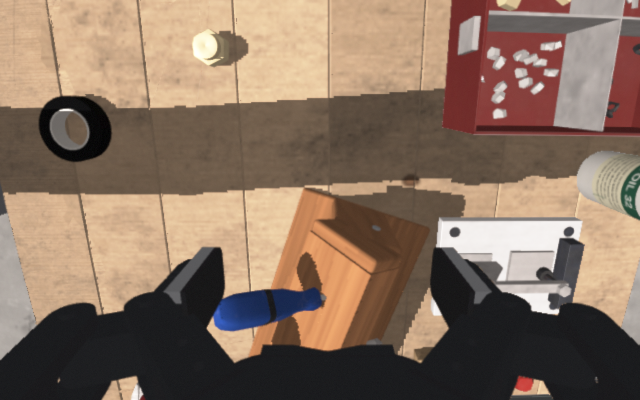

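The crop shows the rack with the red driver in the middle hole (blue small driver left, yellow key right), and the magnifier lens at crop (257,95). The wrist view shows the rack yawed about -18°. I now fit the driver's axis and the lens plane.

Run:
```python
import numpy as np, cv2
L=[];B=[];Rd=[];Bd=[]
for n in("scene","side"):
    im=cv2.imread(f"pics/{n}0.png"); W=np.load(f"{n}0.npy"); h=cv2.cvtColor(im,cv2.COLOR_BGR2HSV).astype(int)
    H,S,V=h[...,0],h[...,1],h[...,2]; x,y,z=W[...,0],W[...,1],W[...,2]
    m=(abs(x-.69)<.07)&(abs(y-.237)<.07)&(z>.145)&(z<.26)
    v,u=np.where(m); 
    m&=(np.mgrid[0:400,0:640][1]<(330 if n=="side" else 318))
    print(n,"lens px",m.sum()); L.append(W[m])
    m=(abs(x-.69)<.12)&(abs(y-.237)<.1)&(z>.004)&(z<.03)&(S<90)&(V<130); B.append(W[m])
    m=((H<8)|(H>170))&(S>120)&(z>.11)&(z<.3)&(x<.72)&(y<-.08); Rd.append(W[m])
    m=(H>5)&(H<18)&(S>120)&(z>.06)&(z<.145)&(x<.75)&(x>.55)&(y<0)&(y>-.35); Bd.append(W[m])
def plane(P,it=15,tol=.006):
    k=np.ones(len(P),bool)
    for _ in range(it):
        c=np.median(P[k],0); w,v=np.linalg.eigh(np.cov((P[k]-P[k].mean(0)).T)); c=P[k].mean(0); k=abs((P-c)@v[:,0])<tol
    return c,v[:,0],P[k]
for i in(0,1):
    c,nn,Q=plane(L[i]); print("lens",c.round(3),nn.round(3),len(Q),len(L[i]),"min",Q.min(0).round(3),"max",Q.max(0).round(3))
    b=B[i]; print("base",len(b),np.percentile(b,3,0).round(3),np.percentile(b,97,0).round(3))
    P=Rd[i]; P=P[np.linalg.norm(P-np.median(P,0),axis=1)<.1]; print("red",len(P),P.min(0).round(3),P.max(0).round(3))
    c,nn,Q=plane(Bd[i],tol=.004); nn*=np.sign(nn[2]); print("board",c.round(3),nn.round(3),len(Q),"d",nn@c)
    al=np.array([-nn[1],nn[0],0]);al/=-np.linalg.norm(al); s=Q@al; print("along",al.round(3),np.percentile(s,[.5,99.5]).round(3), "top z",Bd[i][:,2].max())
    Rd[i]=P
# cylinder axis fit of red grip
from scipy.optimize import least_squares
for P in Rd+[np.vstack(Rd)]:
    a0=np.array([-.672,.218,.707]); 
    t=(P-P.mean(0))@a0; print("t range",np.percentile(t,[1,99]).round(3))
    G=P[t>np.percentile(t,99)-.085]; G=G[(G-P.mean(0))@a0<np.percentile(t,99)-.012]
    def f(p):
        a=np.array([p[2],p[3],.707]);a/=np.linalg.norm(a); c=np.array([p[0],p[1],G[:,2].mean()])
        d=G-c; return np.linalg.norm(d-np.outer(d@a,a),axis=1)-.0163
    r=least_squares(f,[G[:,0].mean(),G[:,1].mean()+.01,-.672,.218],loss="soft_l1",f_scale=.002)
    a=np.array([r.x[2],r.x[3],.707]);a/=np.linalg.norm(a); c=np.array([r.x[0],r.x[1],G[:,2].mean()])
    print("axis",a.round(3),"at z=.12:",(c+a*(.12-c[2])/a[2]).round(4),"butt t",np.percentile((P-c)@a,99.5).round(3),(c).round(3),abs(r.fun).mean().round(4))
```

```text
scene lens px 462
side lens px 300
lens [0.687 0.241 0.203] [ 0.979  0.204 -0.002] 459 462 min [0.672 0.192 0.146] max [0.7   0.291 0.251]
base 478 [0.667 0.198 0.007] [0.796 0.293 0.024]
red 439 [ 0.543 -0.176  0.123] [ 0.641 -0.125  0.209]
board [ 0.639 -0.192  0.124] [-0.669  0.222  0.71 ] 1402 d -0.38209467839156397
along [ 0.314  0.949 -0.   ] [-0.092  0.178] top z 0.1449335475909218
lens [0.688 0.237 0.203] [ 0.98   0.196 -0.029] 297 300 min [0.674 0.188 0.145] max [0.701 0.288 0.254]
base 223 [0.667 0.195 0.007] [0.752 0.291 0.021]
red 288 [ 0.544 -0.179  0.12 ] [ 0.646 -0.129  0.209]
board [ 0.643 -0.182  0.122] [-0.662  0.223  0.715] 928 d -0.37892630116262155
along [ 0.319  0.948 -0.   ] [-0.094  0.18 ] top z 0.14499185739360154
t range [-0.073  0.043]
axis [-0.743  0.2    0.639] at z=.12: [ 0.6452 -0.1628  0.12  ] butt t 0.037 [ 0.578 -0.145  0.178] 0.0013
t range [-0.072  0.046]
axis [-0.71   0.228  0.666] at z=.12: [ 0.638 -0.168  0.12 ] butt t 0.034 [ 0.575 -0.148  0.179] 0.0015
t range [-0.073  0.044]
axis [-0.728  0.204  0.655] at z=.12: [ 0.6416 -0.1639  0.12  ] butt t 0.036 [ 0.577 -0.146  0.178] 0.0018
```

```bash
cat >> h.py <<'E'
up=np.array([0,0,1.])
def R_(f,th,s=1):
    """tool lateral to horizontal heading f, z tilted th (rad) from down towards f"""
    f=np.array([f[0],f[1],0]);f/=np.linalg.norm(f); y=s*np.cross(up,f); z=-np.cos(th)*up+np.sin(th)*f
    return np.column_stack([np.cross(y,z),y,z])
f=np.array([.949,-.316,0]); g=np.array([.98,.2,0]); g/=np.linalg.norm(g)
mouth=np.array([.638,-.167,.12]); e=np.radians(43.); a=-f*np.cos(e)+up*np.sin(e)
lens=np.array([.688,.239,.201])
E
python3 - <<'E'
from h import *
for G in(.075,.085):
 for t in(-15,0,15,25,35):
  for s in(1,-1):
    r=np.radians(t); o=[]
    Rg=R_(f,-r,s); Rf=R_(g,e-r,s)
    gp=mouth+G*a; fp=lens-g*(.04+.129+G)
    pts=[(gp-Rg[:,2]*.09,Rg),(gp,Rg),(gp+.07*a,Rg),(gp+.145*a,Rg),(gp+.145*a+up*.06,Rg),(fp+[0,-.12,.1],Rf),(fp+up*.1,Rf),(fp,Rf)]
    Q=[inverse_kinematics(p-.006*R[:,2],R) for p,R in pts]
    print(G,t,s,"".join("x" if q is None else "o" for q in Q), "" if any(q is None for q in Q) else np.round([Q[1],Q[3],Q[-1]],2).tolist())
E
```

```text
0.075 -15 1 oooooxxx 
0.075 -15 -1 oooooxxx 
0.075 0 1 ooooooox 
0.075 0 -1 ooooooox 
0.075 15 1 oooooooo [[0.39, 0.57, -0.29, 1.6, 0.11, 1.25, 1.33], [0.41, 0.31, -0.3, 1.76, 0.04, 1.34, 1.35], [-0.25, 0.07, -0.36, 2.3, 0.61, 0.37, 0.65]]
0.075 15 -1 oooooooo [[-0.07, 0.57, 0.39, 1.63, -0.23, 1.25, -1.5], [-0.13, 0.3, 0.39, 1.79, -0.13, 1.34, -1.59], [-0.41, 0.06, -0.19, 2.31, 0.57, 0.36, -2.47]]
0.075 25 1 oooooooo [[0.39, 0.66, -0.29, 1.48, 0.09, 1.45, 1.34], [0.41, 0.4, -0.31, 1.67, 0.03, 1.52, 1.34], [-0.15, 0.12, -0.43, 2.19, 0.31, 0.56, 0.97]]
0.075 25 -1 oooooooo [[-0.05, 0.67, 0.4, 1.52, -0.24, 1.45, -1.48], [-0.11, 0.4, 0.4, 1.7, -0.16, 1.51, -1.55], [-0.57, 0.1, 0.02, 2.21, 0.2, 0.54, -2.08]]
0.075 35 1 oooooooo [[0.39, 0.75, -0.3, 1.38, 0.08, 1.64, 1.33], [0.42, 0.5, -0.32, 1.59, 0.02, 1.68, 1.33], [-0.08, 0.19, -0.48, 2.08, 0.2, 0.76, 1.09]]
0.075 35 -1 oooooooo [[-0.03, 0.76, 0.41, 1.41, -0.26, 1.65, -1.46], [-0.1, 0.5, 0.42, 1.62, -0.19, 1.68, -1.52], [-0.58, 0.16, 0.08, 2.11, 0.04, 0.74, -1.91]]
0.085 -15 1 oooooxxx 
0.085 -15 -1 oooooxxx 
0.085 0 1 ooooooox 
0.085 0 
[... 257 characters left out ...]
1.8, -0.13, 1.35, -1.6], [-0.32, 0.05, -0.29, 2.33, 0.59, 0.37, -2.49]]
0.085 25 1 oooooooo [[0.39, 0.64, -0.29, 1.5, 0.09, 1.45, 1.34], [0.42, 0.39, -0.31, 1.68, 0.02, 1.52, 1.35], [-0.15, 0.11, -0.43, 2.21, 0.3, 0.56, 0.96]]
0.085 25 -1 oooooooo [[-0.05, 0.65, 0.4, 1.53, -0.24, 1.45, -1.49], [-0.12, 0.38, 0.4, 1.71, -0.16, 1.52, -1.56], [-0.56, 0.08, 0.0, 2.23, 0.21, 0.54, -2.09]]
0.085 35 1 oooooooo [[0.39, 0.73, -0.3, 1.39, 0.07, 1.64, 1.33], [0.42, 0.48, -0.32, 1.6, 0.01, 1.68, 1.33], [-0.08, 0.18, -0.48, 2.1, 0.19, 0.76, 1.09]]
0.085 35 -1 oooooooo [[-0.04, 0.74, 0.41, 1.43, -0.25, 1.65, -1.47], [-0.1, 0.48, 0.42, 1.63, -0.18, 1.69, -1.52], [-0.58, 0.14, 0.07, 2.13, 0.05, 0.74, -1.92]]
```

Run:
```python
from h import *
Rg=R_(f,-np.radians(30)); gp=mouth+.075*a-.006*Rg[:,2]
command_gripper(.06,60)
movep(gp-Rg[:,2]*.12,Rg)
im,W=cloud("wrist"); cv2.imwrite("pics/w1.png",im[...,::-1])
move_l(gp,feed=.12,until_force=8)
s=sense(); print(s["position"]-gp,s["wrist_force"],s["time_s"])
im,W=cloud("side"); cv2.imwrite("pics/s1.png",cv2.resize(im[90:290,260:440,::-1],None,fx=3,fy=3))
```

```text
[ 7.07549400e-04 -9.78760799e-05  6.86559579e-04] [-0.06329967 -0.07148796 -0.40142772] 3.0083
```

View pics/w1.png

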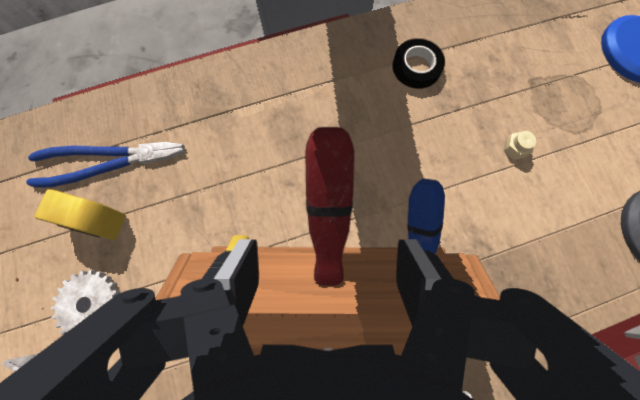

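View pics/s1.png

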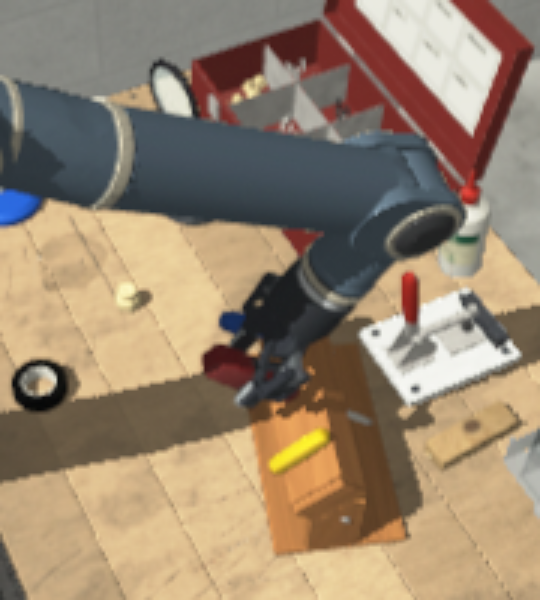

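The wrist view shows the red handle at (330,205), centred between the fingers (230..430). The side crop shows the fingers straddling it. Grip and draw it out.

Run:
```python
from h import *
command_gripper(.02,70); s=sense(); print(s["finger_gap"],s["gripper_force"],s["wrist_force"])
e2=np.radians(44); d=-f*np.cos(e2)+up*np.sin(e2); p0=s["position"]
hit=move_l(p0+.15*d,feed=.1,until_force=25)
s=sense(); print(hit,(s["position"]-p0)@d,s["wrist_force"],s["finger_gap"],s["time_s"])
if not hit:
    move_l(s["position"]+[0,0,.06],feed=.15)
    im,W=cloud("wrist"); cv2.imwrite("pics/w2.png",im[...,::-1])
    im,W=cloud("scene"); cv2.imwrite("pics/s2.png",im[...,::-1])
```

```text
0.029823429530401183 69.0413884606096 [0.50630917 0.52135668 1.53698174]
False 0.14957828600072987 [-0.21946715 -0.21779231 -2.60938037] 0.02967136922217267 5.075
```

```bash
cat >> h.py <<'E'
def tip_fit(names,tag):
    """fit shaft line from depth points ahead of the hand, world"""
    s=sense(); Rt=np.array(s["tcp_rot"]); gp=np.array(s["position"])+.006*Rt[:,2]
    for n in names:
        im,W=cloud(n); cv2.imwrite(f"pics/{tag}_{n}.png",im[...,::-1])
        D=W-gp; hd=R_(g,0)[:,1]
        al=D@g; lat=D@hd; m=(al>.065)&(al<.26)&(abs(lat)<.03)&(abs(D[...,2])<.04)
        P=W[m]; print(n,len(P),end=" ")
        if len(P)<8: print(); continue
        t=(P-gp)@g; k=np.ones(len(P),bool)
        for _ in range(4):
            cl=np.polyfit(t[k],((P-gp)@hd)[k],1); cz=np.polyfit(t[k],P[k,2],1)
            k=(abs((P-gp)@hd-np.polyval(cl,t))<.006)&(abs(P[:,2]-np.polyval(cz,t))<.006)
        tm=np.percentile(t[k],99.5)
        v,u=np.where(m); j=np.argmax(np.where(k,t,-1))
        print(k.sum(),"slope lat,z deg",np.degrees(np.arctan([cl[0],cz[0]])).round(2),"end t",tm.round(4),"end",(gp+g*tm+hd*np.polyval(cl,tm)).round(4)[:2],np.polyval(cz,tm).round(4),"px",u[j],v[j])
E
python3 - <<'E'
from h import *
Rf=R_(g,e-np.radians(30)); fp=lens-g*(.045+.129+.075)-.006*Rf[:,2]
movep(fp+[0,-.12,.1],Rf)
s=sense(); print(s["position"],s["wrist_force"],s["finger_gap"],s["time_s"])
tip_fit(["scene","side"],"m")
a_=cv2.imread("pics/m_side.png")[60:260,180:440]; b_=cv2.imread("pics/m_scene.png")[60:260,160:420]
cv2.imwrite("pics/m.png",cv2.resize(np.vstack([a_,b_]),None,fx=1.5,fy=1.5,interpolation=cv2.INTER_CUBIC))
E
```

```text
[0.4429277  0.06814014 0.30686283] [ 0.32076167 -0.97781598 -0.50227381] 0.030013674092360682 6.55
scene 152 114 slope lat,z deg [1.63 2.32] end t 0.2062 end [0.6459 0.1117] 0.3079 px 314 108
side 115 86 slope lat,z deg [0.25 0.87] end t 0.2038 end [0.6447 0.1053] 0.3055 px 322 126
```

View pics/m.png

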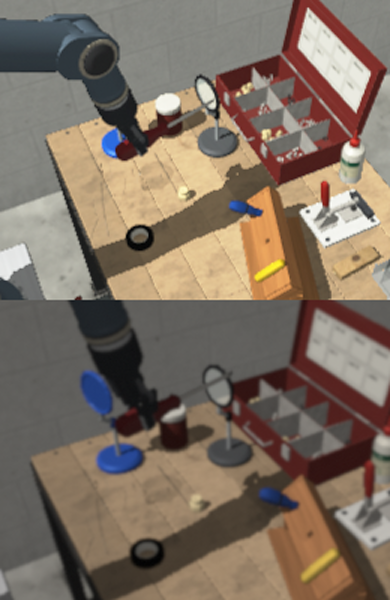

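The composite shows the driver held level, with its tip at side px (322,126), pointing toward the lens; the other tools are still in the rack. I refine the shaft slope and lens centre before the last move.

```bash
sed -i 's/al>.065/al>.11/' h.py
python3 - <<'E'
from h import *
tip_fit(["scene","side"],"m2")
hd=R_(g,0)[:,1]
for n in("scene","side"):
    im,W=cloud(n); D=W-lens; m=(abs(D@g)<.03)&(abs(D@hd)<.07)&(W[...,2]>.13)&(W[...,2]<.28); P=W[m]
    c=P.mean(0); k=np.ones(len(P),bool)
    for _ in range(8):
        c=P[k].mean(0); w,v=np.linalg.eigh(np.cov((P[k]-c).T)); k=abs((P-c)@v[:,0])<.006
    nn=v[:,0]*np.sign(v[0,0]); Q=P[k]; h2=np.cross(up,nn); l=Q@h2; Qr=Q[(Q[:,2]>.165)]; l=Qr@h2
    print(n,k.sum(),nn.round(3),"plane d",(nn@c).round(4),"lat",l.min().round(4),l.max().round(4),"mid",((l.min()+l.max())/2).round(4),"lens lat",(lens@h2).round(4),"lens d",(lens@nn).round(4),"zmax",Q[:,2].max().round(4))
E
```

```text
scene 89 89 slope lat,z deg [0.7  2.47] end t 0.2039 end [0.6449 0.1093] 0.308 px 314 109
side 63 60 slope lat,z deg [0.64 2.52] end t 0.2011 end [0.6429 0.1051] 0.3064 px 322 127
scene 414 [ 0.978  0.21  -0.004] plane d 0.7217 lat 0.0438 0.1413 mid 0.0926 lens lat 0.0892 lens d 0.7221 zmax 0.252
side 286 [ 0.981  0.193 -0.021] plane d 0.7161 lat 0.0519 0.153 mid 0.1024 lens lat 0.1019 lens d 0.7168 zmax 0.2525
```

Run:
```python
from h import *
Rf=R_(g,e-np.radians(32.5)); hd=R_(g,0)[:,1]
fp=lens-g*(.045+.204)+.001*hd+.005*up-.006*Rf[:,2]
move_l(fp+[0,-.12,.1],Rf)
move_l(fp+[0,0,.1],feed=.12)
move_l(fp,feed=.1,until_force=10)
sleep(.4); s=sense(); print(s["position"]-fp,s["wrist_force"],s["finger_gap"],s["time_s"])
tip_fit(["scene","side"],"f")
a_=cv2.imread("pics/f_side.png")[60:260,180:440]; b_=cv2.imread("pics/f_scene.png")[60:260,160:420]
cv2.imwrite("pics/f.png",cv2.resize(np.vstack([a_,b_]),None,fx=1.5,fy=1.5,interpolation=cv2.INTER_CUBIC))
```

```text
[ 5.42392814e-05 -2.21650259e-05  1.71172447e-04] [ 0.33527445 -0.04673129 -2.19482467] 0.02971088728619233 9.8
scene 322 73 slope lat,z deg [-0.64  0.65] end t 0.251 end [0.6899 0.2398] 0.2055 px 307 118
side 205 54 slope lat,z deg [1.05 1.2 ] end t 0.2489 end [0.6881 0.2383] 0.2049 px 317 120
```

View pics/f.png

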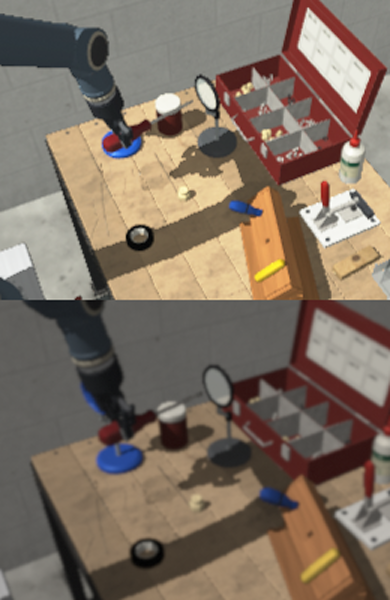

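The composite shows the tip just in front of the lens (crop side (195,102)). The last fit picked up lens pixels, so I refit the shaft alone and check the hand's distance to the blue look-alike.

```bash
sed -i 's/al<.26/al<.22/' h.py
python3 - <<'E'
from h import *
tip_fit(["scene","side"],"f2"); print("lens",lens, "gp", sense()["position"])
for n in("scene","side"):
    im,W=cloud(n); h=cv2.cvtColor(im,cv2.COLOR_RGB2HSV); m=(h[...,0]>100)&(h[...,0]<125)&(h[...,1]>150)&(W[...,1]>.2)&(W[...,2]>-.01)&(W[...,2]<.3)&(W[...,0]<.6)
    P=W[m]; print(len(P),P.min(0).round(3),P.max(0).round(3))
s=sense(); print(s["qd"].round(4) if hasattr(s["qd"],"round") else s["qd"],s["wrist_force"])
E
```

```text
scene 67 67 slope lat,z deg [ 1.25 -0.72] end t 0.2021 end [0.6416 0.2323] 0.2035 px 294 123
side 52 48 slope lat,z deg [ 1.95 -0.52] end t 0.2038 end [0.6438 0.2295] 0.2019 px 308 127
lens [0.688 0.239 0.201] gp [0.4427651  0.1899625  0.21191176]
432 [0.408 0.228 0.006] [0.527 0.407 0.266]
111 [0.427 0.302 0.003] [0.53  0.412 0.023]
[-0.0002 -0.0007  0.0008 -0.0002  0.0008 -0.0015 -0.0004] [-0.4313366   0.09272649 -1.75735156]
```

```bash
python3 -c "
from rig import *
print(finish_job())"
```

```text
the job is handed in; nothing more can be done
None
```

The larger (red) screwdriver is out of the rack and held within about 1° of level, its tip about 45 mm in front of the lens centre and within a few millimetres of its axis; nothing else looked moved in the last pictures, and the job is handed in at about 10 s of the 32 s allowed.

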